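# Index the filter slide and push the filter home in its collet

### The job

Pull up the black index knob, slide the carriage one notch out from under the dust shield into the middle notch and let the knob drop back in. Then take the green filter from the stand and push its stem upright into the blue-rimmed collet on the carriage, past the stiff seal until it bottoms. Let go, leave the other two filters in the stand, and do not shift or knock over the bottle, jar or beaker.

Things in the scene. Friction and masses are not known exactly. Their poses are not given: they have to be found in the camera images.
- carriage (a joint): travel in m of the aluminium carriage along the slide; it moves toward the slide's +y. Notches for the index pin at 0 (start, collet under the shield), 0.045 (middle) and 0.090. About 2 N moves it while the pin is out; it is locked while the pin is in a notch
- index_knob (a joint): lift in m of the black index knob: 0 pin fully in a notch, at most 0.012. The pin clears the notches above 0.007. A spring pulls it down with 3 to 6 N; its rounded pin finds a notch from about 3 mm off
- knob_grip (a point): middle of the black knurled index knob with a yellow disc on top (upright cylinder 27 mm across, 28 mm high, this point half-way up, 64 mm above the worktop when engaged), on the carriage 60 mm to the slide's +y of the collet axis. Axes as slide
- collet_mouth (a point): centre of the mouth of the push-fit collet (upright, 32 mm across): top of its blue flared rim, 69 mm above the worktop. It narrows in 5 mm from 24 mm to a bore of 18.5 mm. 18 mm below the mouth stands the black seal; about 8 N pushes it 14 mm further down to the stop (it stays where pushed), so a stem bottoms 32 mm below the mouth. Axes as slide
- slide: fixed indexing slide, base 84 mm (x) by 214 mm (y, direction of travel), origin under its centre on the worktop. The white dust shield, 60 mm wide in x, has its top 80 mm above the worktop and covers y from -107 to -59 mm; at the start it stands 6 mm over the collet
- stand: fixed grey block 60 x 200 x 45 mm high, origin under its centre; three holes 19 mm wide and 35 mm deep on its y axis, at y = -70, 0 and +70 mm, each holding one filter upright
- filter_green_mid (a point): middle of the green body of the filter to fit (60 g), z up its axis. Stem 16 mm across, 50 mm long, tip chamfered; body 32 mm across, 50 mm high; nipple on top 12 mm across, 8 mm high. This point is 75 mm above the stem's tip, 33 mm below the top; in the stand 85 mm above the worktop; fully home 43 mm above collet_mouth, the black line on the stem just above the rim
- filter_orange_mid (a point): same point of an equal filter with orange body, which stays in the stand
- filter_grey_mid (a point): same point of an equal filter with grey body, which stays in the stand
- bottle_mid (a point): middle of a loose white bottle with blue cap, 69 mm across, 184 mm high, half-way up; stands near the work
- jar_mid (a point): middle of a loose brown jar with white lid, 53 mm across, 57 mm high, half-way up
- beaker_mid (a point): middle of a loose clear beaker, 54 mm across, 70 mm high, half-way up

How it is judged:
On the way, in this order (a step that is already met when the one before it is completed fails the run):
1. the index knob is pulled up, its pin clear of the notch (value of joint index_knob above 0.007 m), for 0.1 s.
2. the carriage stands in the middle notch with the knob down again (value of joint carriage between 0.042 and 0.048 m and value of joint index_knob below 0.003 m), for 0.2 s.
3. the green filter is pushed home in the collet (z of filter_green_mid in the frame of collet_mouth below 0.0455 m and horizontal distance between filter_green_mid and collet_mouth below 0.008 m), for 0.2 s.
At the end, for the whole second after the job is handed in: carriage in the middle notch (within 3 mm), index knob down (within 3 mm); green filter upright in the collet (8 mm, 0.12 rad), within 2.5 mm of the stop; other filters still in the stand (15 mm); bottle, jar and beaker within 30 mm of their starts (all of step 2 and all of step 3 and angle between filter_green_mid's own z axis and vertical below 0.12 rad and distance of each of filter_orange_mid, filter_grey_mid from where it was at the start of the episode below 0.015 m and distance of each of bottle_mid, jar_mid, beaker_mid from where it was at the start of the episode below 0.03 m); the robot touches nothing.
It fails at once if another filter is pulled out of the stand (distance of any of filter_orange_mid, filter_grey_mid from where it was at the start of the episode above 0.03 m).
It fails at once if the bottle, jar or beaker is knocked over (angle between any of bottle_mid, jar_mid, beaker_mid's own z axis and vertical above 0.5 rad).
It also fails if it takes over 58 s, if anything falls off the work surface, if the arm or the gripper's body presses on something with over 40 N, if the wrist force passes 120 N, or if a joint passes its speed limit or range.

### The arm

A 6-joint arm with a two-finger parallel gripper is mounted at the origin on a cart in front of the work surface, level with it; the furniture and walls round the work are solid. World frame = base frame: x ahead of the robot, y to its left, z up, the work surface at z = 0. Lengths are in m, angles in rad, forces in N, time in s.
With the tool pointing down it reaches from about 0.375 to 0.9 m from the base axis. Payload 3.1 kg.
Tool frame: the origin (TCP) lies between the finger pads; the fingertips stand robot.tip_extent ahead of it and the grasp point (between the pads) lies 3 mm ahead of it (robot.tip_extent is the distance from the TCP to the fingertips, in m); z points along the fingers, x is the direction in which the jaws open and shut, and the axes are right-handed (so a half turn about z gives the same grasp; the last joint's range is limited). The gripper opens to 87 mm and grips with 3 to 60 N. Pads are 19 mm wide; open, the fingers measure 117 mm over their backs; the gripper's body (75 mm by 190 mm) begins 51 mm behind the grasp point.
Start: joints at [1.105, 0.527, 1.433, -0, 1.181, -0.178], TCP at [0.177, 0.599, 0.245] pointing down, gripper open.
Joint ranges: [-3.08, 3.08], [-0.75, 2.2], [0.22, 2.44], [-1.43, 4.57], [0, 2.65], [-2.85, 2.85]. Speed limits (rad/s): [2.79, 2.79, 3.14, 3.14, 3.14, 3.14].

### API

Orientations are given as a unit quaternion [x, y, z, w].
In Python, from rig import robot, cams gives the robot as it stands.
- The arm moves only by the tool carry_out, never from a script. Its argument "steps" is a list of rows, each a list of 3 entries, a list of its own where there are three numbers: the shift along the world's x, y, z in cm, then the turn about the world's z in degrees, then the closure, from 0 (fully open) to 1 (shut). In form: [[[dx, dy, dz], spin, fingers], ...]. A call has 1 to 10 rows; each row shifts and turns the pose as measured when the row begins; what a row does not reach is not made up. A row lasts 1/10 s, in which the tool goes at most 50 mm and 8.59 degrees, less where a joint would pass 70% of its speed; a pose out of reach is approached as far as the arm can. A call with a gripper value outside its range is refused whole. The fingers move at their own pace and stop on an object; "squeeze" is the grip in N (left out, the last holds). Time passes only in rows, so rows that do not move let the fingers close. It gives the time, the measured TCP pose, the force and the opening at its end, in the units of the state.
- robot.get_obs(): the state, without advancing time (a new reading comes with each control period).
- cams.camera(name): name is "scene" or "top" or "wrist"; returns a dict with "pixels" (400x640x3 uint8, red, green, blue), "fx", "fy", "cx", "cy" (pixels), "eye" and "rotation" of the camera in the world. Camera axes: x right, y up, looking along -z (the intrinsics and any distortion apply to the point x, -y, -z); pixel columns grow to the right and rows downward; lengths in m; the calibration is good to about 2 mm. A picture is of the moment at which its call begins. There is no depth.
- robot.hand_in(): hands the job in, once; it reports no verdict.
The state is a dict: "time": time; "q": joint angles; "joint_velocities": joint speeds; "joint_torque": joint torques, N m; "position": TCP position; "tool_rot": TCP orientation; "ft_force": force on the tool from outside, world axes, zero at the start; "moment": the same for the moment, N m; "grip_width": finger opening in m.
Only numpy, scipy, OpenCV 4.12 (cv2) and the standard library are available. Lean on these libraries where they do the work, as an engineer would, in place of code of your own. Each camera call takes 0.05 s, during which the arm holds its last target. There are 200 camera calls.

## Working session

There is one attempt and no reset: what is moved stays moved. The work goes in short steps, Python scripts to look and compute and a tool call to move; the robot and the scene stay as the last step left them, time stands still between calls to the robot, and variables do not carry over. Pictures are saved under pics/ and viewed, about 8 in all and at most 12, crops included, and the job is handed in when it is done.

Besides the shell and the picture viewer there is one more tool, called after ">>>" as name([rows], argument=value, ...), one row to a line, values as JSON. carry_out: Moves the arm, as the interface text tells. Its arguments: {"type":"object","properties":{"steps":{"type":"array"},"squeeze":{"type":"number"}},"required":["steps"]}

```bash
ls; mkdir -p pics; python3 - <<'E'
from rig import robot,cams
import cv2,numpy as np
print(robot.tip_extent, robot.get_obs())
for n in ["scene","top"]:
    c=cams.camera(n); cv2.imwrite(f"pics/{n}0.png",c["pixels"][:,:,::-1])
    print(n,{k:(np.round(v,4).tolist() if not isinstance(v,str) else v) for k,v in c.items() if k!="pixels"})
a=cv2.imread("pics/scene0.png");b=cv2.imread("pics/top0.png")
E
```

```text
pics
0.022 {'time': 0.0, 'q': array([ 1.10449555e+00,  5.28477538e-01,  1.43390724e+00, -1.26963194e-05,
        1.18135786e+00, -1.78486986e-01]), 'joint_velocities': array([ 0.00104164, -0.0018148 , -0.00029494,  0.00054048, -0.0013633 ,
       -0.00077588]), 'joint_torque': array([ 1.23211117e-03, -4.40024006e+01, -1.76597768e+01,  6.34317705e-02,
        5.80729195e-02, -1.51635040e-04]), 'position': array([0.1770671 , 0.59868455, 0.24356301]), 'tool_rot': array([ 8.01202379e-01,  5.98392507e-01, -9.59187824e-04,  4.85383829e-04]), 'ft_force': array([ 0.54248445, -0.73176479,  0.41394225]), 'moment': array([-0.02528454, -0.02408672,  0.02609061]), 'grip_width': 0.08680356195147208}
scene {'fx': 456.7923, 'fy': 456.7923, 'cx': 313.3059, 'cy': 207.3116, 'eye': [0.1877, 0.7086, 0.8301], 'rotation': [-0.0846, 0.3897, 0.8924, -0.2113]}
top {'fx': 414.2741, 'fy': 414.2741, 'cx': 317.348, 'cy': 191.2252, 'eye': [0.2902, 0.0064, 1.2252], 'rotation': [0.074, -0.067, -0.6712, 0.7345]}
```

View pics/scene0.png

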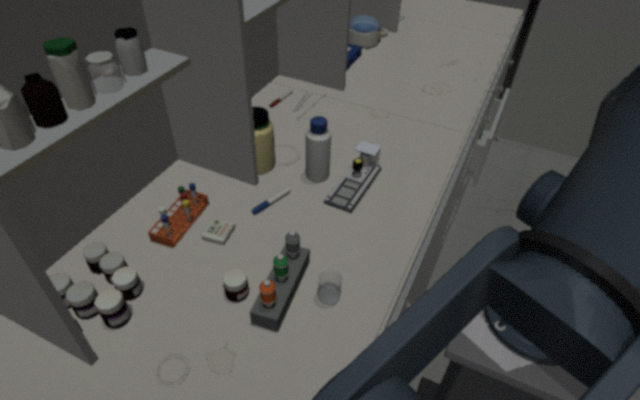

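View pics/top0.png

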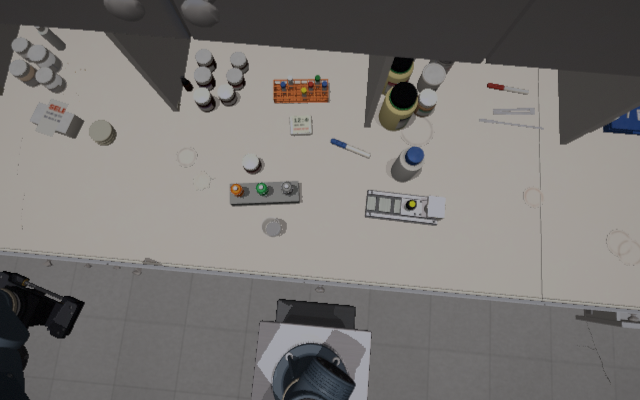

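Scene view: stand with orange (268,290), green (281,265) and grey (293,243) filters, yellow knob disc (357,163), shield (368,155), bottle (318,150), beaker (330,287), jar (236,285). Top view: green (263,188), knob disc (412,205), shield (437,208), bottle (410,160), beaker (274,228), jar (252,162). First step: triangulate the yellow disc and the green body.

```bash
cat > h.py <<'E'
from rig import robot,cams
import cv2,numpy as np
from scipy.spatial.transform import Rotation as R
def shot(n,f=None):
    c=cams.camera(n)
    if f: cv2.imwrite(f"pics/{f}.png",c["pixels"][:,:,::-1])
    return c
def rot(c):
    r=np.array(c["rotation"]); return R.from_quat(r).as_matrix() if r.size==4 else r.reshape(3,3)
def ray(c,u,v):
    d=rot(c)@np.array([(u-c["cx"])/c["fx"],-(v-c["cy"])/c["fy"],-1.]); return np.array(c["eye"]),d/np.linalg.norm(d)
def plane(c,u,v,z):
    e,d=ray(c,u,v); return e+d*(z-e[2])/d[2]
def proj(c,p):
    q=rot(c).T@(np.array(p)-c["eye"]); return np.array([c["cx"]+c["fx"]*q[0]/-q[2],c["cy"]-c["fy"]*q[1]/-q[2]])
def tri(obs):
    A=np.zeros((3,3));b=np.zeros(3)
    for c,u,v in obs:
        e,d=ray(c,u,v);P=np.eye(3)-np.outer(d,d);A+=P;b+=P@e
    x=np.linalg.solve(A,b); return x,[np.linalg.norm((np.eye(3)-np.outer(ray(*o)[1],ray(*o)[1]))@(x-o[0]["eye"])) for o in obs]
def blobs(c,lo,hi,box=None,minA=6):
    h=cv2.cvtColor(c["pixels"],cv2.COLOR_RGB2HSV); m=cv2.inRange(h,np.array(lo),np.array(hi))
    if box: k=np.zeros_like(m); x0,y0,x1,y1=box; k[y0:y1,x0:x1]=255; m&=k
    n,_,s,ce=cv2.connectedComponentsWithStats(m)
    o=[(int(s[i,4]),*np.round(ce[i],2).tolist(),s[i,:4].tolist()) for i in range(1,n) if s[i,4]>=minA]
    return sorted(o,reverse=True),m
E
python3 - <<'E'
from h import *
s=shot("scene");t=shot("top")
Y=[20,120,90],[35,255,255];G=[60,90,40],[85,255,255];O=[3,140,90],[15,255,255]
ys=blobs(s,*Y,(340,145,380,185))[0];yt=blobs(t,*Y,(400,190,425,220))[0]
gs=blobs(s,*G,(260,240,300,290))[0];gt=blobs(t,*G,(250,175,275,200))[0]
os_=blobs(s,*O,(250,270,285,315))[0];ot=blobs(t,*O,(225,175,250,200))[0]
for n,a,b in (("Y",ys,yt),("G",gs,gt),("O",os_,ot)):
    print(n,a[:2],b[:2]); 
    if a and b: print(tri([(s,*a[0][1:3]),(t,*b[0][1:3])]))
# scaled crop
a=cv2.resize(t["pixels"][140:240,220:460,::-1],None,fx=3.3,fy=3.3,interpolation=cv2.INTER_CUBIC)
b=cv2.resize(s["pixels"][110:310,220:400,::-1],None,fx=1.4,fy=1.4,interpolation=cv2.INTER_CUBIC)
im=np.zeros((600,800,3),np.uint8); im[:a.shape[0],:a.shape[1]]=a; b=cv2.resize(b,(240,266)); im[332:598,:240]=b
cv2.imwrite("pics/crop.png",im)
E
```

```text
Y [(17, 357.88, 160.29, [355, 159, 6, 4])] [(30, 411.83, 203.4, [409, 201, 7, 6])]
(array([ 0.50992114, -0.23847541,  0.08125171]), [np.float64(0.0002078202738709388), np.float64(0.00020782027387081982)])
G [(92, 280.82, 261.48, [274, 256, 14, 11]), (78, 280.27, 271.6, [275, 268, 13, 8])] [(84, 261.51, 188.67, [256, 183, 12, 12])]
(array([0.51073287, 0.18264266, 0.10263072]), [np.float64(0.0007433254867006163), np.float64(0.0007433254867007788)])
O [(107, 267.42, 287.7, [260, 281, 15, 12])] [(45, 235.91, 189.04, [231, 184, 11, 11])]
(array([0.50246337, 0.25288353, 0.10237648]), [np.float64(0.00018744633846188796), np.float64(0.0001874463384616241)])
```

View pics/crop.png

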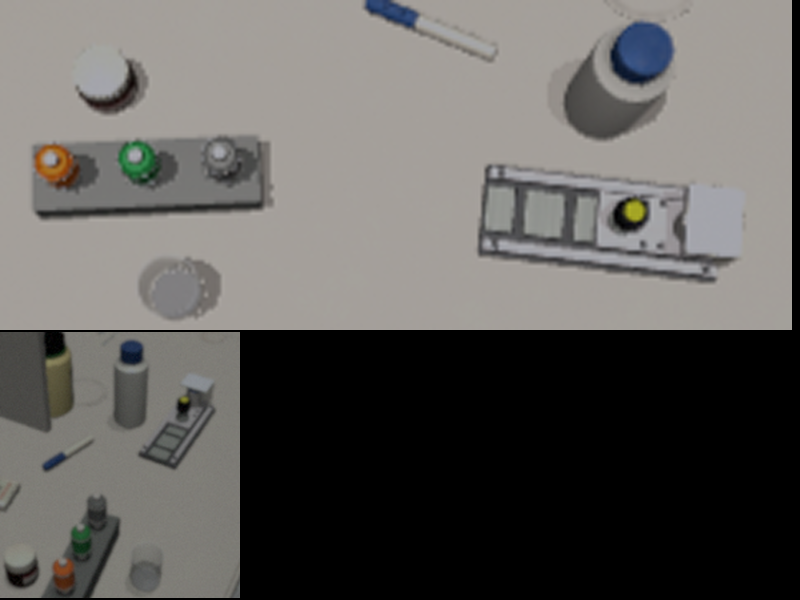

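Crop (3.3× from origin (220,140)): slide base edges run from (487,165) to (685,185) and (480,255) to (715,278); knob disc (635,211), shield (712,222). The bottle base is around (600,110), close to the slide. The knob triangulates to z=0.081 (text 0.078), which is plausible. Next: slide direction and clearances.

```bash
python3 - <<'E'
from h import *
t=shot("top");s=shot("scene")
P=lambda x,y,z:plane(t,220+(x+.5)/3.3-.5,140+(y+.5)/3.3-.5,z)[:2]
def ang(a,b,z=0.01): d=P(*a,z)-P(*b,z); return np.degrees(np.arctan2(d[1],d[0])),np.linalg.norm(d)
print("slide",ang((487,165),(685,185)),ang((480,255),(715,278)))
print("slide x dir",ang((487,165),(480,255)))
print("stand",ang((35,212),(262,205),0.0),ang((35,143),(258,137),.045))
print("bottle cap top",P(644,46,.184),"base",P(600,107,0.0))
print("jar",P(103,72,.057),"beaker",P(175,292,0.0))
print("green nip",P(134,156,.118),"orange",P(54,158,.118),"grey",P(222,150,.118))
# bottle via cap blobs in both
a=blobs(s,[100,110,30],[125,255,255],(300,110,335,140))[0];b=blobs(t,[100,110,30],[125,255,255],(400,140,430,170))[0]
print(a[:1],b[:1],tri([(s,*a[0][1:3]),(t,*b[0][1:3])]))
E
```

```text
slide (np.float64(89.24863752031693), np.float64(0.1796436524288069)) (np.float64(89.51011901762307), np.float64(0.2102654557276309))
slide x dir (np.float64(-0.5522785554777091), np.float64(0.08271800646928354))
stand (np.float64(96.94717231976325), np.float64(0.2063887108883334)) (np.float64(96.73198474305511), np.float64(0.19729323395406198))
bottle cap top [ 0.62303848 -0.21825756] base [ 0.61967705 -0.22006169]
jar [0.59676468 0.23000612] beaker [0.41431903 0.1515831 ]
green nip [0.51153013 0.18398706] orange [0.50389884 0.24976972] grey [0.52313329 0.11192535]
[(201, 318.27, 124.91, [311, 117, 15, 17])] [(246, 413.89, 155.35, [405, 147, 19, 18])] (array([ 0.62179034, -0.21884587,  0.17135771]), [np.float64(0.00023996879710716835), np.float64(0.00023996879710721846)])
```

>>> carry_out([
  [[3,-3.8,0.3],3,0.0],
  [[3,-3.8,0.3],3,0.0],
  [[3,-3.8,0.3],3,0.0],
  [[3,-3.8,0.3],3,0.0],
  [[3,-3.8,0.3],3,0.0],
  [[3,-3.8,0.3],1,0.2],
  [[3,-3.8,0.3],0,0.3],
  [[3,-3.8,0.3],0,0.4],
  [[3,-3.8,0.3],0,0.4],
  [[1,-4.8,0],0,0.4],
])

```text
time: 1.3
position: [0.4637, 0.2021, 0.273]
tool_rot: [0.701, 0.713, 0.005, 0.001]
ft_force: [1.6, -0.4, 0.1]
grip_width: 0.0563
```

>>> carry_out([
  [[0.8,-4.9,0],0,0.4],
  [[0.8,-4.9,0],0,0.4],
  [[0.8,-4.9,0],0,0.4],
  [[0.8,-4.9,0],0,0.5],
  [[0.8,-4.9,0],0,0.6],
  [[0.8,-4.9,0],0,0.6],
  [[0.8,-4.9,0],0,0.6],
  [[0.5,-4.9,0],0,0.6],
])

```text
time: 2.1
position: [0.5248, -0.1932, 0.2746]
tool_rot: [0.702, 0.713, 0.007, 0.003]
ft_force: [1.2, 1.4, 0.5]
grip_width: 0.0349
```

```bash
python3 - <<'E'
from h import *
w=shot("wrist","w1"); o=robot.get_obs(); x=R.from_quat(o["tool_rot"]).as_matrix()
print(o["time"],o["position"],np.degrees(np.arctan2(x[1,0],x[0,0])),o["grip_width"],o["ft_force"],w["eye"],w["fx"])
print(proj(w,[.510,-.2385,.078]))
shot("scene","s1")
E
```

```text
2.15 [ 0.5265459  -0.20212826  0.27484369] 90.64871435787163 0.03502235832942384 [ 2.77991279 -5.14584766  0.48967395] [ 0.45793786 -0.19322084  0.41320121] 314.01602445111644
[273.24287049 170.45593447]
```

```bash
python3 - <<'E'
import cv2,numpy as np
a=cv2.imread("pics/w1.png");b=cv2.imread("pics/s1.png")
im=np.hstack([cv2.resize(a,(480,300)),cv2.resize(b[60:260,240:440],(300,300))]);cv2.imwrite("pics/c1.png",im)
E
```

```text
(no output)
```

View pics/c1.png

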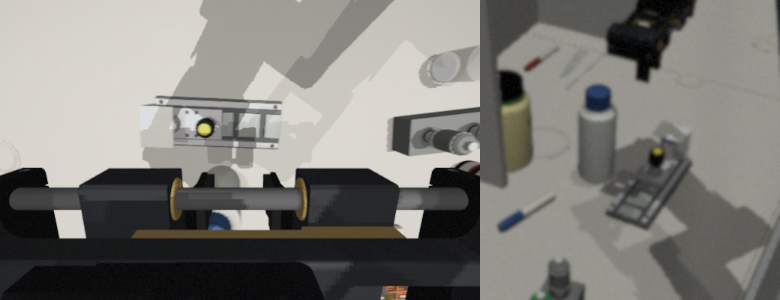

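Wrist view (scaled 0.75): the disc is at (205,128), i.e. full-size (273,171), and the triangulated point reprojects to (273.2,170.5), so they agree. The gripper's long side lies along the jaws (y), clear of the bottle. Moving above the knob.

>>> carry_out([
  [[-1.2,-3.0,-4],-1,0.6],
  [[-0.4,-0.7,-4],0,0.6],
  [[0,0,-4],0,0.6],
  [[0,0,0],0,0.6],
  [[0,0,0],0,0.6],
])

```text
time: 2.7
position: [0.512, -0.2342, 0.158]
tool_rot: [0.711, 0.703, 0.007, 0.009]
ft_force: [0.8, 0.1, -0.1]
grip_width: 0.0348
```

```bash
cat >> h.py <<'E'
def st():
    o=robot.get_obs(); x=R.from_quat(o["tool_rot"]).as_matrix()
    print("t",round(o["time"],2),"p",np.round(o["position"],4),"yaw",round(np.degrees(np.arctan2(x[1,0],x[0,0])),2),"z",np.round(x[:,2],3),"w",round(o["grip_width"],4),"f",np.round(o["ft_force"],1)); return o
E
python3 - <<'E'
from h import *
st(); w=shot("wrist","w2"); st()
y=blobs(w,[20,120,60],[35,255,255])[0]; print(y[:3],proj(w,[.510,-.2385,.079]))
if y: print(plane(w,*y[0][1:3],.078))
s=shot("scene");ys=blobs(s,[20,120,90],[35,255,255],(340,145,380,185))[0]
if ys and y: print(tri([(s,*ys[0][1:3]),(w,*y[0][1:3])]))
E
```

```text
t 2.7 p [ 0.512  -0.2342  0.158 ] yaw 89.29 z [ 0.023 -0.002 -1.   ] w 0.0348 f [ 0.8  0.1 -0.1]
t 2.75 p [ 0.5117 -0.2338  0.1581] yaw 89.3 z [ 0.022 -0.002 -1.   ] w 0.0348 f [-0.   0.7 -0.3]
[(459, 309.92, 214.64, [298, 203, 25, 24]), (323, 233.7, 264.24, [228, 237, 16, 57]), (306, 401.89, 265.61, [393, 237, 16, 57])] [309.59561593 212.9624335 ]
[ 0.51158054 -0.23832106  0.078     ]
```

>>> carry_out([
  [[0,-0.5,-1],0,0.6],
  [[0,0,-1],0,0.6],
  [[0,0,0],0,0.6],
  [[0,0,0],0,0.6],
])

```text
time: 3.2
position: [0.5154, -0.2403, 0.1426]
tool_rot: [0.71, 0.704, 0.008, 0.015]
ft_force: [-0.4, -0.1, -0.1]
grip_width: 0.0347
```

```bash
python3 - <<'E'
from h import *
st(); w=shot("wrist","w3"); st()
y=blobs(w,[20,120,60],[35,255,255])[0]; print(y[:3])
if y: print(plane(w,*y[0][1:3],.078))
E
```

```text
t 3.2 p [ 0.5154 -0.2403  0.1426] yaw 89.44 z [ 0.032 -0.009 -0.999] w 0.0347 f [-0.4 -0.1 -0.1]
t 3.25 p [ 0.5153 -0.2402  0.1425] yaw 89.43 z [ 0.032 -0.009 -0.999] w 0.035 f [-0.9  0.3 -0.4]
[(521, 318.79, 215.57, [306, 203, 26, 26]), (307, 401.64, 265.43, [393, 237, 16, 57]), (266, 466.02, 309.83, [444, 302, 45, 16])]
[ 0.51159825 -0.23838199  0.078     ]
```

>>> carry_out([
  [[-0.3,0.2,-1.5],0,0.6],
  [[-0.3,0,-1.5],0,0.6],
  [[0,0,0],0,0.6],
])

```text
time: 3.55
position: [0.5103, -0.2387, 0.1134]
tool_rot: [0.71, 0.704, 0.009, 0.016]
ft_force: [-0.2, -0.0, 0.3]
grip_width: 0.0347
```

```bash
python3 - <<'E'
from h import *
st(); w=shot("wrist","w4"); st()
y=blobs(w,[20,120,60],[35,255,255])[0]; print(y[:3])
if y: print(plane(w,*y[0][1:3],.078))
E
```

```text
t 3.55 p [ 0.5103 -0.2387  0.1134] yaw 89.45 z [ 0.035 -0.011 -0.999] w 0.0347 f [-0.2 -0.   0.3]
t 3.6 p [ 0.511  -0.239   0.1143] yaw 89.46 z [ 0.037 -0.012 -0.999] w 0.0349 f [-0.   0.3  0.2]
[(612, 315.96, 237.97, [302, 225, 29, 25]), (293, 401.97, 265.25, [393, 237, 16, 57]), (288, 233.97, 265.99, [228, 237, 16, 57])]
[ 0.51093948 -0.23834588  0.078     ]
```

>>> carry_out([
  [[0,0.1,-1.2],0,0.6],
  [[0,0,-1.2],0,0.6],
  [[0,0,0],0,0.6],
])

```text
time: 3.9
position: [0.5125, -0.2389, 0.0903]
tool_rot: [0.71, 0.704, 0.009, 0.019]
ft_force: [0.5, 0.7, -0.1]
grip_width: 0.035
```

```bash
python3 - <<'E'
from h import *
st(); w=shot("wrist","w5"); st()
cv2.imwrite("pics/c5.png",cv2.resize(w["pixels"][150:400,180:460,::-1],None,fx=2,fy=2))
E
```

```text
t 3.9 p [ 0.5125 -0.2389  0.0903] yaw 89.46 z [ 0.04  -0.015 -0.999] w 0.035 f [ 0.5  0.7 -0.1]
t 3.95 p [ 0.5128 -0.239   0.0908] yaw 89.46 z [ 0.041 -0.015 -0.999] w 0.035 f [ 0.2  0.6 -0.1]
```

View pics/c5.png

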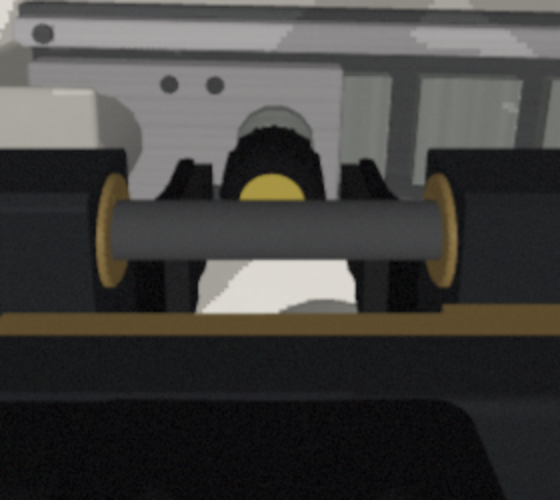

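Crop: the knob (disc at (272,188)) sits centred between the fingers (195 and 365), with the shield edge at (97,115) clear of the left finger. Going down and gripping.

>>> carry_out([
  [[-0.1,0,-1.2],0,0.6],
  [[0,0,-0.4],0,0.6],
  [[0,0,0],0,0.9],
  [[0,0,0],0,0.9],
  [[0,0,0],0,0.9],
  [[0,0,0],0,0.9],
], squeeze=40)

```text
time: 4.55
position: [0.5121, -0.2394, 0.0737]
tool_rot: [0.71, 0.704, 0.009, 0.02]
ft_force: [-0.3, -0.4, -1.0]
grip_width: 0.0262
```

>>> carry_out([
  [[0,0,0.4],0,0.9],
  [[0,0,0.4],0,0.9],
  [[0,0,0.2],0,0.9],
  [[0,0,0],0,0.9],
])

```text
time: 4.95
position: [0.512, -0.2394, 0.0835]
tool_rot: [0.71, 0.703, 0.009, 0.02]
ft_force: [1.3, -0.5, -5.1]
grip_width: 0.0259
```

>>> carry_out([
  [[0,1,0],0,0.9],
  [[0,1,0],0,0.9],
  [[0,1,0],0,0.9],
  [[0,0.8,0],0,0.9],
  [[0,0,0],0,0.9],
])

```text
time: 5.45
position: [0.5131, -0.1988, 0.0836]
tool_rot: [0.71, 0.704, 0.01, 0.022]
ft_force: [1.9, -0.4, -6.3]
grip_width: 0.0262
```

>>> carry_out([
  [[0,0.4,0],0,0.9],
  [[0,0,0],0,0.9],
])

```text
time: 5.65
position: [0.5133, -0.1935, 0.0835]
tool_rot: [0.71, 0.704, 0.01, 0.021]
ft_force: [3.5, 0.1, -6.9]
grip_width: 0.0259
```

>>> carry_out([
  [[0,0,-0.5],0,0.9],
  [[0,0,-0.4],0,0.9],
  [[0,0,-0.2],0,0.9],
  [[0,0,0],0,0.9],
])

```text
time: 6.05
position: [0.5133, -0.194, 0.0737]
tool_rot: [0.71, 0.703, 0.01, 0.022]
ft_force: [1.7, 0.5, -2.3]
grip_width: 0.0257
```

>>> carry_out([
  [[0,0,0],0,0.5],
  [[0,0,0],0,0.5],
  [[0,0,0],0,0.5],
  [[0,0,2],0,0.5],
  [[0,0,4],0,0.5],
  [[0,0,4],0,0.3],
  [[0,0,4],0,0.1],
  [[-1,1,1],0,0],
  [[0,0,0],0,0],
])

```text
time: 6.95
position: [0.5001, -0.1833, 0.2283]
tool_rot: [0.71, 0.703, 0.009, 0.019]
ft_force: [0.5, -0.4, -0.1]
grip_width: 0.0676
```

```bash
python3 - <<'E'
from h import *
st(); w=shot("wrist","w6"); 
y=blobs(w,[20,120,60],[35,255,255])[0]; print(y[:3])
for a in y[:3]: print(plane(w,*a[1:3],.078))
s=shot("scene");ys=blobs(s,[20,120,90],[35,255,255],(320,145,380,195))[0]
t=shot("top");yt=blobs(t,[20,120,90],[35,255,255],(385,185,425,225))[0]
print(ys,yt)
if ys: print(tri([(s,*ys[0][1:3]),(w,*y[0][1:3])]))
bl=blobs(w,[95,80,30],[130,255,255],minA=30)[0]; print("blue",bl[:4])
for a in bl[:3]: print(plane(w,*a[1:3],.069))
E
```

```text
t 6.95 p [ 0.5001 -0.1833  0.2283] yaw 89.42 z [ 0.039 -0.015 -0.999] w 0.0676 f [ 0.5 -0.4 -0.1]
[(507, 481.49, 310.38, [424, 302, 106, 16]), (440, 464.21, 263.76, [449, 237, 26, 57]), (279, 308.83, 203.78, [300, 195, 19, 19])]
[ 0.63053752 -0.01343985  0.078     ]
[ 0.57661958 -0.03787886  0.078     ]
[ 0.51329361 -0.19243912  0.078     ]
[] []
blue [(365, 247.35, 200.12, [234, 186, 29, 28])]
[ 0.51185767 -0.25323994  0.069     ]
```

View pics/w6.png

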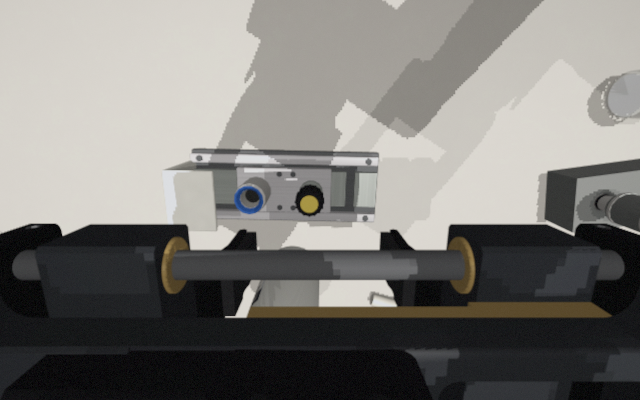

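Wrist view: the blue rim (247,200) now stands clear of the shield, with the knob disc at (309,204). They come out 61 mm apart (text 60), and the knob moved 46 mm. Next: one more, closer look at the collet from another place, for its height.

>>> carry_out([
  [[-1,-4,0],0,0],
  [[-0.5,-3,-2],0,0],
  [[0,0,-2],0,0],
  [[0,0,0],0,0],
])

```text
time: 7.5
position: [0.4853, -0.2566, 0.1799]
tool_rot: [0.71, 0.704, 0.008, 0.015]
ft_force: [-0.1, 0.3, 0.3]
grip_width: 0.0867
```

```bash
python3 - <<'E'
from h import *
st(); w=shot("wrist","w7"); np.save("w7.npy",w,allow_pickle=True)
v=cv2.imread("pics/w6.png")
for lo in ([95,80,30],):
    b=blobs(w,lo,[130,255,255],minA=30)[0][:3]; print(b)
y=[a for a in blobs(w,[20,120,60],[35,255,255])[0] if a[2]<240];print(y[:2])
print("collet@.069",plane(w,*b[0][1:3],.069)); print("knob",plane(w,*y[0][1:3],.078))
E
```

```text
t 7.5 p [ 0.4853 -0.2566  0.1799] yaw 89.51 z [ 0.033 -0.011 -0.999] w 0.0867 f [-0.1  0.3  0.3]
[(455, 322.55, 232.58, [306, 217, 34, 31])]
[(246, 393.23, 237.2, [385, 228, 20, 21])]
collet@.069 [ 0.5116648  -0.25216216  0.069     ]
knob [ 0.51242891 -0.19462921  0.078     ]
```

>>> carry_out([
  [[0,1,4.5],0,0],
  [[0,4,3],0,0],
  [[0,4.8,0],0,0],
  [[0,4.8,0],-5,0],
  [[0,4.8,0],-8.5,0],
  [[0,4.8,0],-8.5,0],
  [[0.3,4.8,0],-8.5,0],
  [[0.3,4.8,0],-8.5,0],
  [[0.3,4.8,0],-8.5,0],
  [[0.3,3,0],-8.5,0],
])

```text
time: 8.55
position: [0.5, 0.1317, 0.2609]
tool_rot: [0.943, 0.333, 0.002, 0.02]
ft_force: [-0.6, -0.5, 0.6]
grip_width: 0.0869
```

>>> carry_out([
  [[0,0,0],-8.5,0],
  [[0,0,0],-8.5,0],
  [[0,0,0],-8.5,0],
  [[0,0,0],0,0],
])

```text
time: 8.95
position: [0.4995, 0.1401, 0.2626]
tool_rot: [0.993, 0.115, -0.001, 0.02]
ft_force: [0.7, 0.0, 0.3]
grip_width: 0.0869
```

```bash
python3 - <<'E'
from h import *
st(); w=shot("wrist","w8")
g=blobs(w,[60,90,30],[85,255,255],minA=20)[0];print(g[:3],proj(w,[.511,.184,.11]))
E
```

```text
t 8.95 p [0.4995 0.1401 0.2626] yaw 13.23 z [ 0.002 -0.04  -0.999] w 0.0869 f [0.7 0.  0.3]
[(660, 343.24, 147.72, [328, 132, 32, 33])] [341.02114367 149.49135194]
```

View pics/w8.png

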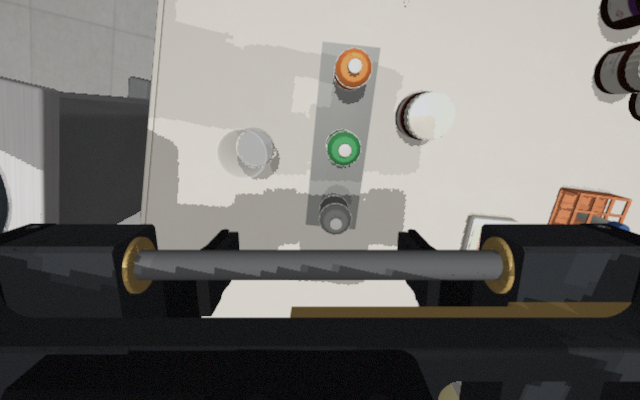

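Wrist view: green filter at (344,149), nipple (345,150); orange (352,67), grey (335,215). The jar (428,115) and beaker (253,148) leave room for the fingers on both sides. Moving over it.

>>> carry_out([
  [[0.6,2,-2],-6,0.3],
  [[0.5,2,-2],0,0.3],
  [[0,0,0],0,0.3],
])

```text
time: 9.3
position: [0.5114, 0.1809, 0.2232]
tool_rot: [0.998, 0.067, -0.001, 0.02]
ft_force: [-1.1, 0.5, -0.1]
grip_width: 0.0704
```

```bash
python3 - <<'E'
from h import *
st(); w=shot("wrist","w9")
g,m=blobs(w,[60,90,30],[85,255,255],minA=20);print(g[:2])
x0,y0,a,b=g[0][3]; 
wh,_=blobs(w,[0,0,100],[180,60,255],(x0,y0,x0+a,y0+b)); print(wh[:2])
s=shot("scene"); t=shot("top")
for c,bx in((s,(260,240,300,290)),(t,(250,175,275,200))): print(blobs(c,[60,90,40],[85,255,255],bx)[0][:1])
print("green top disc@.11",plane(w,x0+a/2-.5,y0+b/2-.5,.11), "nipple@.118",[plane(w,*q[1:3],.118) for q in wh[:1]])
E
```

```text
t 9.3 p [0.5114 0.1809 0.2232] yaw 7.63 z [ 0.001 -0.04  -0.999] w 0.0704 f [-1.1  0.5 -0.1]
[(781, 320.32, 196.25, [303, 180, 36, 36]), (109, 320.07, 176.74, [306, 173, 30, 11])]
[(189, 320.35, 200.85, [313, 193, 16, 16]), (75, 333.99, 211.63, [323, 203, 16, 13])]
[(89, 280.81, 271.34, [274, 267, 14, 9])]
[]
green top disc@.11 [0.51342277 0.1864667  0.11      ] nipple@.118 [array([0.51334721, 0.18582772, 0.118     ])]
```

>>> carry_out([
  [[0.2,0.5,-2],0,0.3],
  [[0,0,-2.5],0,0.3],
  [[0,0,0],0,0.3],
])

```text
time: 9.75
position: [0.5165, 0.1824, 0.1837]
tool_rot: [0.998, 0.066, 0.005, 0.021]
ft_force: [0.6, -1.0, 0.3]
grip_width: 0.0612
```

```bash
python3 - <<'E'
from h import *
st(); w=shot("wrist","w10"); t=shot("top")
g,m=blobs(w,[60,90,30],[85,255,255],minA=20);print(g[:2])
x0,y0,a,b=g[0][3]; 
wh,_=blobs(w,[0,0,100],[180,60,255],(x0,y0,x0+a,y0+b)); print(wh[:2])
print("nipple@.118",[plane(w,*q[1:3],.118) for q in wh[:1]])
# scene nipple: white just above green body
s=shot("scene"); q=blobs(s,[0,0,120],[180,60,255],(272,248,292,264),4)[0]; print(q[:3],proj(s,[.513,.186,.114]))
if q: print(tri([(s,*q[0][1:3]),(w,*wh[0][1:3])]))
E
```

```text
t 9.75 p [0.5165 0.1824 0.1837] yaw 7.54 z [ 0.013 -0.041 -0.999] w 0.0612 f [ 0.6 -1.   0.3]
[(1062, 312.29, 210.76, [292, 192, 42, 41]), (193, 313.05, 187.73, [295, 182, 36, 15])]
[(265, 311.99, 217.2, [304, 208, 17, 19]), (85, 329.24, 227.94, [319, 218, 15, 15])]
nipple@.118 [array([0.51341333, 0.18605469, 0.118     ])]
[] [279.20426881 258.71299481]
```

>>> carry_out([
  [[-0.4,0.4,-1.5],0,0.3],
  [[-0.1,0.1,-1.5],0,0.3],
  [[0,0,0],0,0.3],
])

```text
time: 10.2
position: [0.5174, 0.1878, 0.1614]
tool_rot: [0.998, 0.065, 0.014, 0.02]
ft_force: [0.7, 0.2, 0.3]
grip_width: 0.0609
```

```bash
python3 - <<'E'
from h import *
o=st(); print(np.round(o["q"],3))
E
```

```text
t 10.2 p [0.5174 0.1878 0.1614] yaw 7.49 z [ 0.03  -0.038 -0.999] w 0.0609 f [0.7 0.2 0.3]
[ 0.167  0.538  1.711 -0.055  0.87   0.072]
```

>>> carry_out([
  [[-0.4,0,0],0,0.3],
  [[0,0,0],0,0.3],
])

```text
time: 10.4
position: [0.5145, 0.1878, 0.1639]
tool_rot: [0.998, 0.065, 0.016, 0.02]
ft_force: [-0.5, 0.9, 0.2]
grip_width: 0.0609
```

>>> carry_out([
  [[0,0,-1],0,0.3],
  [[0,0,0],0,0.3],
])

```text
time: 10.6
position: [0.5156, 0.1878, 0.1551]
tool_rot: [0.998, 0.065, 0.018, 0.02]
ft_force: [-0.4, -0.5, -0.4]
grip_width: 0.0609
```

>>> carry_out([
  [[0,0,4],0,0.3],
  [[0,0,0],0,0.3],
])

```text
time: 10.8
position: [0.5157, 0.1877, 0.1951]
tool_rot: [0.998, 0.065, 0.017, 0.02]
ft_force: [1.0, 0.1, 0.2]
grip_width: 0.0608
```

>>> carry_out([
  [[-0.4,-0.2,-4],0,0.3],
  [[0,0,0],0,0.3],
])

```text
time: 11.0
position: [0.5129, 0.1859, 0.1559]
tool_rot: [0.998, 0.065, 0.019, 0.019]
ft_force: [-1.9, -0.5, 0.7]
grip_width: 0.0606
```

>>> carry_out([
  [[0,0,-0.5],0,0.3],
  [[0,0,-0.5],0,0.3],
  [[0,0,-0.5],0,0.3],
  [[0,0,-0.5],0,0.3],
  [[0,0,0],0,0.3],
])

```text
time: 11.5
position: [0.5149, 0.1863, 0.1367]
tool_rot: [0.997, 0.065, 0.021, 0.019]
ft_force: [-1.0, 0.3, -0.3]
grip_width: 0.061
```

>>> carry_out([
  [[-0.3,-0.1,-3.8],0,0.3],
  [[0,0,0],0,0.3],
  [[0,0,0],0,0.3],
])

```text
time: 11.8
position: [0.5141, 0.1858, 0.0994]
tool_rot: [0.997, 0.065, 0.023, 0.019]
ft_force: [1.0, -0.8, 0.5]
grip_width: 0.0611
```

```bash
python3 - <<'E'
from h import *
st(); w=shot("wrist","w11")
g,m=blobs(w,[60,90,30],[85,255,255],minA=20);print(g[:3])
E
```

```text
t 11.8 p [0.5141 0.1858 0.0994] yaw 7.52 z [ 0.048 -0.035 -0.998] w 0.0611 f [ 1.  -0.8  0.5]
[(906, 312.05, 233.61, [285, 220, 57, 30]), (657, 313.4, 289.95, [283, 280, 65, 25]), (152, 315.07, 247.14, [298, 244, 36, 6])]
```

>>> carry_out([
  [[0,0,-0.3],0,0.9],
  [[0,0,0],0,0.9],
  [[0,0,0],0,0.9],
  [[0,0,0],0,0.9],
  [[0,0,0],0,0.9],
  [[0,0,0],0,0.9],
], squeeze=45)

```text
time: 12.45
position: [0.5151, 0.1861, 0.1006]
tool_rot: [0.997, 0.065, 0.025, 0.019]
ft_force: [-0.0, -0.3, -0.9]
grip_width: 0.0318
```

>>> carry_out([
  [[0,0,1],0,0.9],
  [[0,0,2],0,0.9],
  [[0,0,4],0,0.9],
  [[0,0,4],0,0.9],
  [[0,0,4],0,0.9],
  [[0,0,0],0,0.9],
])

```text
time: 13.05
position: [0.5145, 0.186, 0.2579]
tool_rot: [0.997, 0.065, 0.025, 0.019]
ft_force: [0.8, 0.3, 0.1]
grip_width: 0.0315
```

>>> carry_out([
  [[0,-2,0],4,0.9],
  [[0,-4,0],8.5,0.9],
  [[0,-4.8,0],8.5,0.9],
  [[0,-4.8,0],8.5,0.9],
  [[0,-4.8,0],8.5,0.9],
  [[0,-4.8,0],8.5,0.9],
  [[0,-4.8,0],8.5,0.9],
  [[0,-4.8,0],8.5,0.9],
  [[0,-4.8,0],8.5,0.9],
  [[0,-2,0],8.5,0.9],
])

```text
time: 14.05
position: [0.5123, -0.1873, 0.2583]
tool_rot: [0.767, 0.641, 0.031, -0.002]
ft_force: [0.4, -1.1, -0.5]
grip_width: 0.0315
```

>>> carry_out([
  [[0,0,0],5,0.9],
  [[0,0,0],0,0.9],
])

```text
time: 14.25
position: [0.5116, -0.1918, 0.2572]
tool_rot: [0.739, 0.673, 0.031, -0.004]
ft_force: [-0.3, -1.2, -1.1]
grip_width: 0.0316
```

```bash
python3 - <<'E'
from h import *
st(); w=shot("wrist","w12"); s=shot("scene","s12"); st()
im=np.hstack([cv2.resize(w["pixels"],(480,300)),cv2.resize(s["pixels"][60:260,260:460],(300,300))])[:,:,::-1];cv2.imwrite("pics/c12.png",im)
print(proj(w,[.5117,-.2525,.069]))
E
```

```text
t 14.25 p [ 0.5116 -0.1918  0.2572] yaw 84.71 z [ 0.04   0.047 -0.998] w 0.0316 f [-0.3 -1.2 -1.1]
t 14.35 p [ 0.5116 -0.1908  0.2573] yaw 84.68 z [ 0.04   0.047 -0.998] w 0.0315 f [-0.1 -0.  -1.1]
[249.69770253 188.58511578]
```

View pics/c12.png

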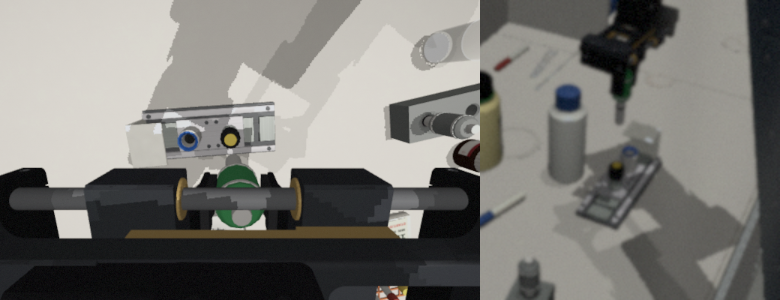

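>>> carry_out([
  [[0,-3,0],2,0.9],
  [[0,-3,-2],2,0.9],
  [[0,-0.6,-3],0,0.9],
  [[0,0,-1.5],0,0.9],
  [[0,0,0],0,0.9],
])

```text
time: 14.85
position: [0.5122, -0.2537, 0.1914]
tool_rot: [0.714, 0.699, 0.031, -0.005]
ft_force: [0.8, -0.1, -0.9]
grip_width: 0.0318
```

```bash
python3 - <<'E'
from h import *
st(); w=shot("wrist","w13"); s=shot("scene","s13"); st()
import pickle;pickle.dump((w,s),open("v13.pkl","wb"))
print(proj(w,[.5117,-.2525,.069]),proj(s,[.5117,-.2525,.069]))
a=cv2.resize(w["pixels"][130:280,240:400],None,fx=3,fy=3,interpolation=cv2.INTER_CUBIC)
b=cv2.resize(s["pixels"][110:185,320:400],None,fx=4,fy=4,interpolation=cv2.INTER_CUBIC)
im=np.zeros((450,800,3),np.uint8);im[:,:480]=a;im[:300,480:]=b
cv2.imwrite("pics/c13.png",im[:,:,::-1])
E
```

```text
t 14.85 p [ 0.5122 -0.2537  0.1914] yaw 88.82 z [ 0.038  0.049 -0.998] w 0.0318 f [ 0.8 -0.1 -0.9]
t 14.95 p [ 0.5132 -0.2542  0.1933] yaw 88.88 z [ 0.04   0.047 -0.998] w 0.0317 f [-0.2 -0.1 -0.6]
[309.98392337 197.96968879] [358.78137872 160.91220361]
```

View pics/c13.png

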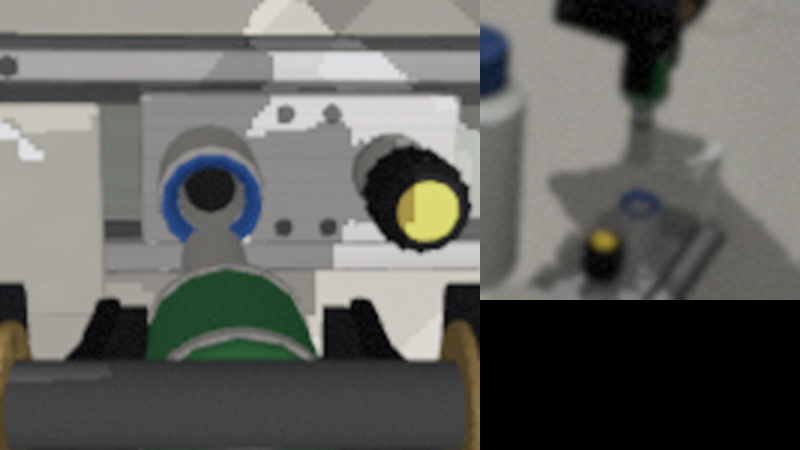

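```bash
python3 - <<'E'
from h import *
import pickle;w,s=pickle.load(open("v13.pkl","rb"))
for z in(.1,.1027,.106): print(z,"scene tip",plane(s,360.5,141.5,z)[:2], "wrist tip col",[plane(w,240+214/3,130+r/3,z)[:2] for r in(205,225,240)])
print("ring scene",plane(s,320+159/4,110+202/4,.069), "ring wrist",plane(w,240+211/3,130+200/3,.069))
print(proj(w,[.512,-.2525,.1027]),"crop",(proj(w,[.512,-.2525,.1027])-[240,130])*3, w["cx"])
g=cv2.cvtColor(s["pixels"],cv2.COLOR_RGB2GRAY); print(g[128:146,352:370])
E
```

```text
0.1 scene tip [ 0.52783341 -0.29811223] wrist tip col [array([ 0.50368995, -0.2520827 ]), array([ 0.50891725, -0.25221674]), array([ 0.51287994, -0.25231835])]
0.1027 scene tip [ 0.52657568 -0.29438945] wrist tip col [array([ 0.50296093, -0.25214606]), array([ 0.5081264 , -0.25227851]), array([ 0.51204221, -0.25237892])]
0.106 scene tip [ 0.52503845 -0.28983939] wrist tip col [array([ 0.50206989, -0.25222349]), array([ 0.5071598 , -0.25235401]), array([ 0.51101833, -0.25245295])]
ring scene [ 0.51003269 -0.25546272  0.069     ] ring wrist [ 0.51055895 -0.25217097  0.069     ]
[311.17097012 209.95184576] crop [213.51291036 239.85553728] 317.8645061316446
[[152 148 126  81  32   8   2   1   0   1  11  21  31  40  59  96 132 148]
 [155 147 125  76  34  11   8   2   5   7  15  24  31  44  65 104 137 151]
 [152 145 121  74  29  10   4  10  10  12  16  22  32  44  65 105 138 151]
 [155 145 122  74  30   6  11   8   1   8  12  28  36  44  64 107 139 152]
 [152 147 126  87  45  20  16  11   5  10  20  29  38  46  70 109 137 153]
 [155 150 133 104  66  43  31  23  25  14  27  30  41  58  82 1
[... 212 characters left out ...]
105 124 139 151 154 153]
 [152 154 150 152 143 121  84  64  64  66  74 101 130 143 150 152 155 153]
 [152 153 152 153 145 122  89  75  69  76  84 111 141 150 151 154 155 153]
 [154 154 151 151 138 114  86  71  74  74  85 110 139 150 153 150 153 153]
 [153 153 153 149 136 109  77  65  65  66  77 101 128 144 149 150 153 156]
 [154 152 156 150 137 109  76  57  60  60  71  95 117 131 137 142 148 149]
 [155 153 155 149 139 108  80  66  63  65  76  91  98 111 118 125 129 136]
 [156 154 150 150 137 107  82  76  74  74  79  88  96  99 102 106 110 115]
 [154 151 155 147 135 106  80  79  77  79  81  88  92  97  96  97  98 100]
 [150 151 151 147 133 101  81  78  79  79  82  88  93  92  93  96  97  96]]
```

Crop: the stem column (214,240) lines up with the rim centre (211,200) and with the projected collet axis (213.5,240), so the tip is above the collet within about 1 mm in y. In the scene half the tip merges with its shadow, so it's no use for height. Lowering into the flare while watching force.

>>> carry_out([
  [[-0.1,0,-1.5],0,0.9],
  [[-0.1,0,-1.2],0,0.9],
  [[0,0,0],0,0.9],
])

```text
time: 15.25
position: [0.5133, -0.2534, 0.1692]
tool_rot: [0.713, 0.7, 0.031, 0.001]
ft_force: [-0.8, -0.6, -0.4]
grip_width: 0.0315
```

```bash
python3 - <<'E'
from h import *
st(); w=shot("wrist","w14"); s=shot("scene","s14"); t=shot("top")
a=cv2.resize(w["pixels"][130:280,240:400],None,fx=3,fy=3,interpolation=cv2.INTER_CUBIC)
b=cv2.resize(s["pixels"][110:185,320:400],None,fx=4,fy=4,interpolation=cv2.INTER_CUBIC)
im=np.zeros((450,800,3),np.uint8);im[:,:480]=a;im[:300,480:]=b
cv2.imwrite("pics/c14.png",im[:,:,::-1])
E
```

```text
t 15.25 p [ 0.5133 -0.2534  0.1692] yaw 89.0 z [ 0.046  0.043 -0.998] w 0.0315 f [-0.8 -0.6 -0.4]
```

View pics/c14.png

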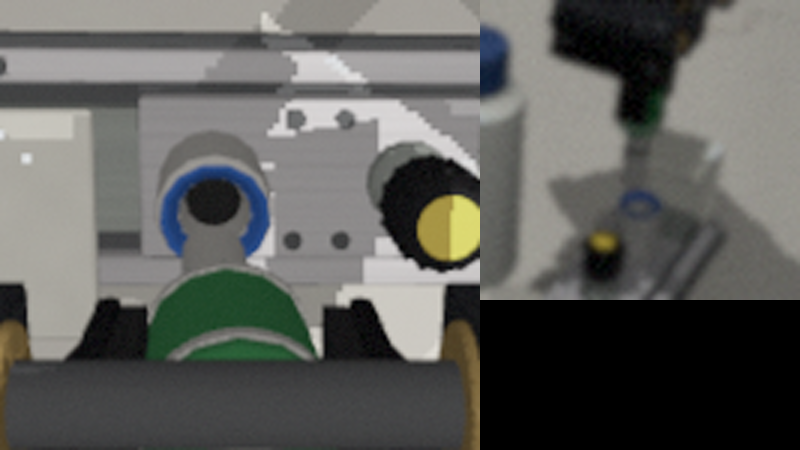

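```bash
python3 - <<'E'
from h import *
w=shot("wrist"); o=st(); p=o["position"]
x0,y0,f=270,160,9
im=cv2.resize(w["pixels"][y0:y0+62,x0:x0+80],None,fx=f,fy=f,interpolation=cv2.INTER_CUBIC)[:,:,::-1].copy()
im=cv2.convertScaleAbs(im,alpha=1.5,beta=10)
def circ(c,r,col):
    th=np.linspace(0,2*np.pi,60); q=np.array([(proj(w,[c[0]+r*np.cos(a),c[1]+r*np.sin(a),c[2]])-[x0,y0]+.5)*f for a in th]).astype(np.int32)
    cv2.polylines(im,[q],True,col,1)
circ([.5117,-.2525,.069],.016,(0,0,255)); circ([.5117,-.2525,.064],.00925,(0,0,255))
circ([p[0]+.000,-.2522,p[2]-.0906],.008,(0,255,0))
cv2.imwrite("pics/c15.png",im)
E
```

```text
t 15.45 p [ 0.5142 -0.2544  0.1704] yaw 88.98 z [ 0.048  0.041 -0.998] w 0.0315 f [ 0.8 -0.2 -0. ]
```

View pics/c15.png

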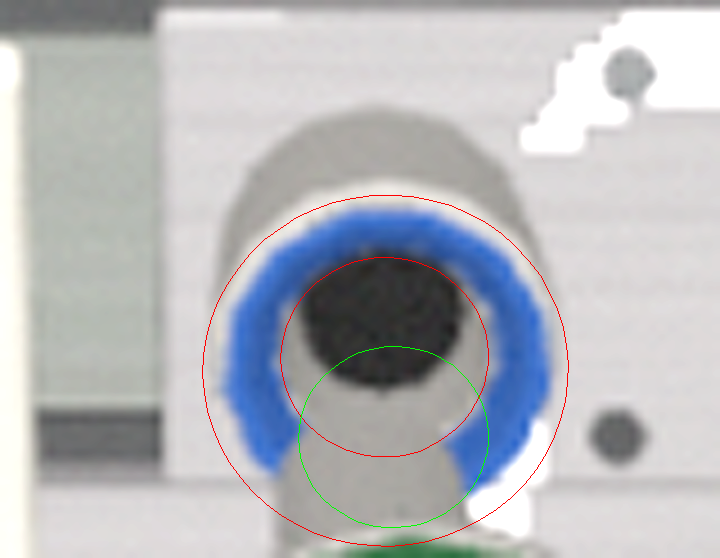

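Zoom: the stem's far edge arches at (370,440), while my predicted tip circle tops out at row 347. The rim itself fits (drawn centre (386,370), real one about 8 px higher). So the tip appears to lean about +8 mm in x, which I'll check against the scene view.

```bash
python3 - <<'E'
from h import *
s=shot("scene"); w=shot("wrist"); o=st(); p=o["position"]
pr=s["pixels"].astype(int).sum(2)//3
for r in range(136,156): print(r,pr[r,350:372])
for dx in(0,.008):
  for k in(.06,.075,.0906): print(dx,k,proj(s,[p[0]+dx*k/.0906,-.2535,p[2]-k]),proj(w,[p[0]+dx*k/.0906,-.2535,p[2]-k]))
# tip far edge from wrist zoom (370,440)
u,v=270+370/9-.5,160+440/9-.5
for z in(.075,.0798,.085): print(z,plane(w,u,v,z))
E
```

```text
t 15.55 p [ 0.5141 -0.2546  0.1703] yaw 88.97 z [ 0.048  0.041 -0.998] w 0.0312 f [ 0.8 -0.4 -0.5]
136 [153 148 136 108  67  23   0  13   9   0  14   3  22  31  42  73 111 137
 148 151 149 152]
137 [151 146 132 101  59  13   7   7   4   0   5  13  18  34  42  79 117 141
 150 152 151 151]
138 [149 150 133 102  61  25  12   4   1   6   2  16  22  34  48  82 120 143
 150 153 151 151]
139 [151 150 141 116  77  45  22  23   7   2  10  23  22  36  57  90 126 145
 149 153 151 152]
140 [153 149 146 127  97  65  39  32  28  24  24  25  31  44  60  94 127 144
 154 151 150 152]
141 [152 150 148 139 115  84  59  47  41  39  42  44  50  56  74 100 123 138
 146 148 149 147]
142 [151 150 151 146 132 108  79  60  57  54  54  53  59  71  83 100 110 117
 127 134 138 142]
143 [153 151 150 151 144 125  95  69  62  56  57  57  63  78  88  98  98 102
 109 112 118 123]
144 [153 152 152 149 148 134 106  77  69  67  65  67  74  83  90  96  94  95
  98  98 101 106]
145 [152 153 152 151 149 130 100  79  72  73  74  71  80  89  93  92  94  94
  97  96  96  95]
146 [149 150 152 152 146 129  95  69  65  66  72  7
[... 681 characters left out ...]
0  92  95
  95  94  92  94]
154 [97 94 95 92 90 82 75 77 79 77 77 81 89 96 90 90 92 94 90 91 91 95]
155 [94 95 94 94 89 85 75 75 78 80 82 82 90 95 93 94 96 92 90 92 90 89]
0 0.06 [359.36390168 148.180612  ] [312.86973593 221.84245876]
0 0.075 [358.90761951 152.71344342] [312.29972783 214.6157791 ]
0 0.0906 [358.44101075 157.3488619 ] [311.77989851 208.02527633]
0.008 0.06 [357.53807885 147.64881551] [313.04082118 229.29320707]
0.008 0.075 [356.6456907  152.04676459] [312.5044069  223.38016467]
0.008 0.0906 [355.73370704 156.54128606] [312.01636354 218.00032843]
0.075 [ 0.515792   -0.25433266  0.075     ]
0.0798 [ 0.51427442 -0.2543932   0.0798    ]
0.085 [ 0.51263038 -0.25445877  0.085     ]
```

```bash
python3 - <<'E'
from h import *
w=shot("wrist"); o=st(); z=o["position"][2]-.0406
g=w["pixels"].astype(int)
for c in (311,314): print(c,[(r,*g[r,c]) for r in range(196,232)])
for v in(217,218.5,220): print(v,plane(w,316,v,z)[:2]+[.016,0])
E
```

```text
t 15.6 p [ 0.514  -0.2545  0.1702] yaw 88.97 z [ 0.048  0.042 -0.998] w 0.032 f [ 0.3  0.2 -1. ]
311 [(196, np.int64(28), np.int64(28), np.int64(27)), (197, np.int64(28), np.int64(29), np.int64(26)), (198, np.int64(26), np.int64(25), np.int64(25)), (199, np.int64(28), np.int64(26), np.int64(27)), (200, np.int64(25), np.int64(22), np.int64(25)), (201, np.int64(23), np.int64(23), np.int64(24)), (202, np.int64(23), np.int64(23), np.int64(24)), (203, np.int64(73), np.int64(72), np.int64(71)), (204, np.int64(101), np.int64(100), np.int64(97)), (205, np.int64(108), np.int64(106), np.int64(104)), (206, np.int64(106), np.int64(105), np.int64(103)), (207, np.int64(107), np.int64(104), np.int64(102)), (208, np.int64(107), np.int64(105), np.int64(103)), (209, np.int64(107), np.int64(106), np.int64(103)), (210, np.int64(107), np.int64(104), np.int64(102)), (211, np.int64(109), np.int64(107), np.int64(103)), (212, np.int64(109), np.int64(106), np.int64(103)), (213, np.int64(107), np.int64(105), np.int64(102)), (214, np.int64(108), np.int64(107), np.int64(104)), (215, np.int64(108), np.int64(106),
[... 2021 characters left out ...]
106), np.int64(94)), (220, np.int64(48), np.int64(81), np.int64(56)), (221, np.int64(29), np.int64(71), np.int64(40)), (222, np.int64(31), np.int64(73), np.int64(43)), (223, np.int64(33), np.int64(73), np.int64(41)), (224, np.int64(33), np.int64(73), np.int64(43)), (225, np.int64(28), np.int64(71), np.int64(40)), (226, np.int64(36), np.int64(76), np.int64(45)), (227, np.int64(32), np.int64(72), np.int64(42)), (228, np.int64(31), np.int64(72), np.int64(42)), (229, np.int64(30), np.int64(72), np.int64(42)), (230, np.int64(34), np.int64(74), np.int64(45)), (231, np.int64(34), np.int64(74), np.int64(43))]
217 [ 0.51989724 -0.2519376 ]
218.5 [ 0.52084379 -0.25195542]
220 [ 0.52179309 -0.2519733 ]
```

```bash
python3 - <<'E'
from h import *
F=[shot("wrist") for _ in range(16)]; w=F[0]
m=np.mean([f["pixels"].astype(float) for f in F],0)
np.set_printoptions(linewidth=220)
print("R-B");print((m[200:222,296:328,0]-m[200:222,296:328,2]).round().astype(int))
print("mean");print(m[200:222,296:328].mean(2).round().astype(int))
st()
E
```

```text
R-B
[[-93 -86 -79 -77 -37  -8   4   4   3   2   1   0   0   0   0   0  -1  -1   1   1   0   1   0   2   4   4   5   4 -18 -53 -80 -79]
 [-93 -84 -79 -77 -38  -7   4   5   4   3   2   0   1   1   0   0   0   0   0  -1   0   1   2   4   5   5   5   5 -16 -51 -81 -80]
 [-92 -84 -79 -79 -51 -12   4   5   5   4   4   2   0   0   0   1   1   0   0   0   0   2   4   4   5   5   5   4 -24 -62 -81 -81]
 [-92 -85 -80 -80 -70 -19   2   4   5   5   4   4   2   2   0   0   0   0   1   2   3   4   5   5   5   5   5  -4 -40 -77 -82 -82]
 [-93 -87 -82 -80 -79 -39  -6   4   4   5   5   4   4   4   4   3   3   4   5   4   4   4   5   5   5   5   5 -22 -61 -83 -83 -83]
 [-90 -92 -84 -80 -81 -69 -15   3   5   4   5   5   5   5   5   4   4   5   5   5   4   5   5   5   5   5  -1 -40 -79 -82 -82 -86]
 [-74 -93 -87 -82 -81 -82 -34  -4   4   5   5   5   5   5   5   5   5   5   5   5   4   5   5   5   5   5 -17 -57 -84 -83 -83 -89]
 [-62 -93 -90 -84 -82 -81 -67 -24   0   5   5   5   5   6   5   5   5   5   5   5   5   5   5   5   4 -13 -46 -76 -84 -84 -86 -91]
 [-45 -88 -93 -86 -83 -83 -73 -21   2   5   4   
[... 4072 characters left out ...]
 106 106 106 106 105 102 103 105 105 104 103 101  99 152 186 202 206 206 194]
 [139 140 140 140 120 101 100 102 103 104 106 106 106 106 106 110 117 118 119 119 119 119 119 114 111 106 111 137 164 172 186 191]
 [140 140 140 140 120 101  94  99 105 105 106 115 119 124 130 134 121 111  99  96  99 107 119 121 129 133 127 125 123 119 137 157]
 [141 141 141 141 124 106 100 103 114 119 128 136 122 114 108 104  87  74  60  57  60  70  84  89  99 108 107 120 122 127 127 123]
 [140 140 140 134 118 106 114 128 120 111 111 106  87  75  60  49  49  48  49  50  49  49  49  49  48  56  60  80  89  98 104 104]]
t 16.4 p [ 0.5137 -0.2543  0.1696] yaw 88.97 z [ 0.047  0.042 -0.998] w 0.0317 f [ 0.1 -0.9 -0.5]
```

```bash
python3 - <<'E'
from h import *
w=shot("wrist"); o=st()
for z in(.078,.0805,.083): print(z,plane(w,310.9,214,z)[:2])
print("body bottom centre approx",plane(w,316,218.5,o["position"][2]-.0406)[:2]+[.016,0])
b=blobs(w,[95,80,30],[130,255,255],minA=30)[0][0]; print(b)
# blue ring outer ellipse top/left/right
_,m=blobs(w,[95,80,30],[130,255,255]); ys,xs=np.nonzero(m); k=(ys>170)&(ys<222)&(xs>285)&(xs<340); c=np.column_stack([xs[k],ys[k]])
h=cv2.convexHull(c.astype(np.int32))[:,0]; h=h[h[:,1]<206]; 
P=np.array([plane(w,x,y,.069)[:2] for x,y in h]); A=np.column_stack([2*P,np.ones(len(P))]); s=np.linalg.lstsq(A,(P**2).sum(1),rcond=None)[0]; print("ring circle",s[:2],np.sqrt(s[2]+s[:2]@s[:2]))
E
```

```text
t 16.45 p [ 0.5137 -0.2543  0.1696] yaw 88.97 z [ 0.047  0.042 -0.998] w 0.0312 f [-0.   0.4 -1.2]
0.078 [ 0.51851073 -0.2539396 ]
0.0805 [ 0.51767434 -0.25397482]
0.083 [ 0.51683795 -0.25401003]
body bottom centre approx [ 0.52037527 -0.25168346]
(402, 313.13, 197.7, [295, 185, 36, 31])
ring circle [ 0.51120124 -0.25240462] 0.014077712858389133
```

The averaged frames give the stem tip at (0.5177, -0.2540) and the rim circle at (0.5112, -0.2524), so the tip must go -6 mm in x and +1.5 mm in y before entering.

>>> carry_out([
  [[-0.7,0.15,0],0,0.9],
  [[0,0,0],0,0.9],
])

```text
time: 16.65
position: [0.506, -0.2525, 0.1695]
tool_rot: [0.713, 0.7, 0.031, 0.001]
ft_force: [-1.0, -1.0, -0.7]
grip_width: 0.0315
```

```bash
python3 - <<'E'
from h import *
F=[shot("wrist") for _ in range(8)]; w=F[0]; o=st()
m=np.mean([f["pixels"].astype(float) for f in F],0); d=m[:,:,0]-m[:,:,2]
for r in range(202,219):
    row=d[r,290:336]; g=np.nonzero(row>-25)[0]+290; c=[x for x in g if 298<=x<=325]; print(r,c[0] if c else None,c[-1] if c else None,len(c), m[r,306:318].mean(1).round().astype(int))
print(proj(w,[.5112,-.2524,.069]),proj(w,[.5112,-.2524,o["position"][2]-.0891]))
E
```

```text
t 17.05 p [ 0.5074 -0.2532  0.1697] yaw 89.0 z [ 0.048  0.041 -0.998] w 0.0317 f [ 0.4 -0.7 -0.9]
202 301 321 21 [27 26 25 26 27 26 26 26 26 26 26 26]
203 301 322 22 [24 26 26 25 25 26 26 25 26 25 24 26]
204 300 322 23 [25 26 26 35 39 31 25 25 25 25 25 24]
205 300 322 23 [47 56 78 88 89 88 86 86 76 54 32 25]
206 300 322 23 [ 82  93 101 105 105 105 105 105 100  91  68  38]
207 300 322 23 [101 104 105 105 106 104 104 105 103 103  95  77]
208 300 322 23 [104 104 105 105 105 105 105 105 105 103 102  96]
209 300 322 23 [105 105 105 106 106 105 105 105 104 103 102 100]
210 300 322 23 [104 104 105 105 106 105 105 105 105 103 102 101]
211 300 322 23 [104 104 105 106 106 105 105 104 104 104 103 101]
212 301 321 21 [104 105 105 106 105 105 105 105 104 104 103 101]
213 301 321 21 [105 105 105 105 106 105 104 104 104 104 103 102]
214 301 321 21 [105 105 105 106 105 105 106 105 105 104 103 102]
215 301 321 21 [104 105 105 106 106 105 105 105 104 104 104 102]
216 301 321 21 [105 105 105 105 106 105 105 105 100 102 104 103]
217 301 322 22 [104 105 106 106 106 106 106 105 103 104 105 105]
218 301 323 23 [105 106 106 105 105 110 117 119 119 119 119 119]
[310.31431178 210.92774608] [310.62826395 215.64146836]
```

>>> carry_out([
  [[-0.05,0,-0.8],0,0.9],
  [[-0.05,0,-0.8],0,0.9],
  [[-0.05,0,-0.5],0,0.9],
  [[0,0,0],0,0.9],
])

```text
time: 17.45
position: [0.5058, -0.2529, 0.1466]
tool_rot: [0.713, 0.7, 0.032, 0.002]
ft_force: [0.4, -0.1, -1.5]
grip_width: 0.0314
```

The tip is about 13 mm into the bore with no side force. Pushing past the seal.

>>> carry_out([
  [[0,0,-0.6],0,0.9],
  [[0,0,-0.6],0,0.9],
  [[0,0,-0.4],0,0.9],
])

```text
time: 17.75
position: [0.5078, -0.2544, 0.132]
tool_rot: [0.713, 0.7, 0.032, 0.005]
ft_force: [-1.5, 0.9, 8.4]
grip_width: 0.0311
```

>>> carry_out([
  [[0,0,-0.4],0,0.9],
  [[0,0,-0.4],0,0.9],
])

```text
time: 17.95
position: [0.5089, -0.2553, 0.1263]
tool_rot: [0.713, 0.7, 0.033, 0.007]
ft_force: [-2.9, -0.2, 24.1]
grip_width: 0.0311
```

>>> carry_out([
  [[0,0,-0.3],0,0.9],
  [[0,0,-0.3],0,0.9],
])

```text
time: 18.15
position: [0.5097, -0.257, 0.1261]
tool_rot: [0.712, 0.701, 0.032, 0.009]
ft_force: [-7.0, 2.4, 23.0]
grip_width: 0.031
```

>>> carry_out([
  [[0,0,0.1],0,0.9],
  [[0,0,0],0,0.4],
  [[0,0,0],0,0.4],
  [[0,0,0],0,0.4],
  [[0,0,0],0,0.4],
])

```text
time: 18.65
position: [0.5092, -0.2572, 0.127]
tool_rot: [0.712, 0.701, 0.032, 0.009]
ft_force: [0.0, 0.3, -0.0]
grip_width: 0.0502
```

>>> carry_out([
  [[0,0,1],0,0.4],
  [[0,0,3],0,0.4],
  [[0,0,4],0,0.3],
  [[0,0,4],0,0.3],
  [[-2,0,1],0,0.3],
  [[-2,4,0],0,0.3],
  [[0,4,0],0,0.3],
  [[0,0,0],0,0.3],
])

```text
time: 19.45
position: [0.4684, -0.1768, 0.2652]
tool_rot: [0.713, 0.7, 0.032, 0.012]
ft_force: [0.3, -0.3, 0.6]
grip_width: 0.0609
```

```bash
python3 - <<'E'
from h import *
st(); w=shot("wrist"); s=shot("scene");t=shot("top")
im=np.zeros((540,800,3),np.uint8)
im[:250,:400]=cv2.resize(w["pixels"],(400,250)); im[:250,400:]=cv2.resize(t["pixels"][130:255,220:420],(400,250)) 
im[250:,:480]=cv2.resize(s["pixels"][100:320,220:402],(480,580))[:290]
b=s["pixels"][110:190,320:400]; im[250:,480:]=cv2.resize(b,(320,290),interpolation=cv2.INTER_CUBIC)
cv2.imwrite("pics/fin.png",im[:,:,::-1])
g=blobs(w,[60,90,30],[85,255,255],minA=20)[0][:2]; print(g)
x0,y0,a,b=g[0][3]; wh,_=blobs(w,[0,0,100],[180,60,255],(x0,y0,x0+a,y0+b)); print(wh[:2],[plane(w,*q[1:3],.145) for q in wh[:2]])
gs=blobs(s,[60,90,30],[85,255,255],(330,110,400,190))[0];print(gs[:2])
if gs: print("tri",tri([(s,*gs[0][1:3]),(w,*g[0][1:3])]))
y=[q for q in blobs(w,[20,120,60],[35,255,255])[0] if q[2]<235];print([ (q[0],plane(w,*q[1:3],.078)) for q in y[:2]])
for z in(.112,.12,.137): print(z,proj(s,[.5112,-.2524,z]))
E
```

```text
t 19.45 p [ 0.4684 -0.1768  0.2652] yaw 88.96 z [ 0.062  0.028 -0.998] w 0.0609 f [ 0.3 -0.3  0.6]
[(425, 227.4, 232.86, [214, 223, 31, 27]), (274, 239.94, 219.12, [222, 212, 31, 18])]
[(154, 226.22, 242.75, [220, 236, 14, 14]), (42, 216.81, 225.43, [214, 223, 11, 10])] [array([ 0.50944472, -0.25297821,  0.145     ]), array([ 0.4929195 , -0.25932758,  0.145     ])]
[(67, 360.73, 150.21, [357, 146, 9, 9]), (31, 361.42, 142.39, [358, 140, 8, 5])]
tri (array([ 0.51608665, -0.26419674,  0.09809406]), [np.float64(0.0030813863830155873), np.float64(0.0030813863830155834)])
[(213, array([ 0.51324835, -0.19414707,  0.078     ]))]
0.112 [360.24815475 148.15668087]
0.12 [360.49914332 145.70245309]
0.137 [361.04001603 140.41366701]
```

View pics/fin.png

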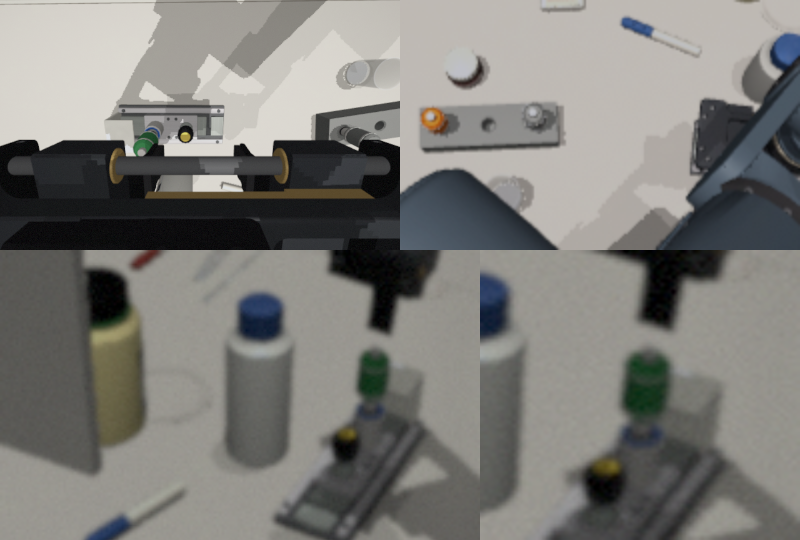

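Final picture: the green filter stands upright in the collet, the knob (disc at (607,466) in the zoom) is down, and the stand's middle hole is empty with orange and grey still in place. The gripper is clear. One last check on the bottle, then I hand in.

```bash
python3 - <<'E'
from h import *
s=shot("scene"); print(blobs(s,[100,110,30],[125,255,255],(300,110,335,140))[0][:1]); s0=cv2.imread("pics/scene0.png")[:,:,::-1]
for n,(a,b,c,d) in {"bottle":(300,115,335,185),"jar":(220,265,252,302),"beaker":(312,265,348,308),"orange":(255,275,282,310),"grey":(283,230,303,260)}.items():
    print(n,cv2.phaseCorrelate(*(cv2.cvtColor(np.ascontiguousarray(i[b:d,a:c]),cv2.COLOR_RGB2GRAY).astype(np.float32) for i in(s0,s["pixels"])))[0])
st(); print(robot.hand_in())
E
```

```text
[(197, 318.27, 124.87, [311, 117, 15, 16])]
bottle (-0.013173720265520217, 0.029453140317563964)
jar (-0.023794023702784273, -0.038092311847211846)
beaker (0.13227628288944615, 0.3063306915263446)
orange (0.46544735769008483, 0.01063204604666268)
grey (0.043087447085826014, -0.11900305831118096)
t 19.65 p [ 0.4704 -0.1818  0.2648] yaw 88.8 z [ 0.064  0.024 -0.998] w 0.0611 f [0.1 0.4 0.1]
the job is handed in; nothing more can be done
None
```

The task is done and handed in at about 19.7 s. `hand_in` gave no verdict.

**What I did**
- **Knob and carriage:** I lifted the knob about 10 mm, slid the carriage about 45 mm to the middle notch and lowered the knob to its starting height.
- **Filter:** I took the green filter from the stand and lined its stem up over the collet. I then pushed it through the seal (about 8 N) to a hard stop at about 23 N, let go and backed away.

**Last checks**
- **Carriage:** the knob is about 44–46 mm from its start, depending on the view.
- **Seating:** the filter's height in the scene image fits a fully home filter, and its nipple is within about 2 mm of the collet axis.
- **Other objects:** the bottle, jar, beaker, orange and grey filters show less than 0.5 px of shift in the scene image.
- **Robot:** the gripper is clear and the wrist force is near zero.

**What disagreed**
- **Tip position:** before insertion, the stem tip was about 6 mm off in x from my prediction. I corrected this from averaged wrist images.
- **Final height check:** triangulating the green body from the scene and wrist views was poor (z 0.098 where about 0.112 was expected, rays missing by 3 mm) because part of it was hidden. I relied on the push force and the scene image instead.
- **Tool tilt:** the tool had drifted to about 0.06 rad of tilt by the end.

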